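# Pin the hinged mould together

### The arm

A 6-joint arm with a two-finger parallel gripper is mounted at the origin on a cart in front of the work surface, level with it; the furniture and walls round the work are solid. World frame = base frame: x ahead of the robot, y to its left, z up, the work surface at z = 0. Lengths are in m, angles in degrees, forces in N, time in s.
With the tool pointing down it reaches from about 0.4 to 0.825 m from the base axis. Payload 7 kg.
Tool frame: the origin (TCP) lies at the very end of the fingers, on their centre line; the grasp point (between the pads) lies 19 mm behind it (grasp_offset is the x of the grasp point in the tool frame, in m); x points along the fingers, y is the direction in which the jaws open and shut, and the axes are right-handed (so a half turn about x gives the same grasp; the last joint's range is limited). The gripper opens to 88 mm and grips with 3 to 60 N. Pads are 19 mm wide; open, the fingers measure 130 mm over their backs; the gripper's body (78 mm by 193 mm) begins 47 mm behind the grasp point.
Start: joints at [92.252, 20.546, 0.682, 0, -70.136, -16.507], TCP at [0.166, 0.654, 0.194] pointing down, gripper open.
Joint ranges: [-176.03, 176.03], [-82.01, 121.73], [-58.28, 71.71], [-173.87, 95.51], [-174.79, -0.11], [-173.66, 173.66]. Speed limits (degrees/s): [136.94, 136.94, 172.46, 180, 180, 180].

### API

Orientations are given as [roll, pitch, yaw] about the fixed x, y, z axes, in that order (R = Rz(yaw) Ry(pitch) Rx(roll)).
In Python, from plant import get_obs, snapshot, close_job, grasp_offset gives the robot as it stands.
- The arm moves only by the tool carry_out, never from a script. Its argument "series" is a list that holds one entry, the list of rows, each a list of 6 numbers: the shift along the tool's x, y, z in mm, then the turn, a rotation vector about the tool's x, y, z in degrees. A call has 1 to 10 rows; each row is the pose to reach, as a shift and turn from the pose commanded when the call began, along the tool's axes at that moment; what a row does not reach only later rows make up. A row lasts 1/8 s, in which the tool goes at most 62.5 mm and 10.7 degrees, less where a joint would pass 70% of its speed; a pose out of reach is approached as far as the arm can. A call with a gripper value outside its range is refused whole. "hand" is the gripper's target within -1 to 1 (shut at 1, half-way at 0, fully open at -1), set as the call begins (left out, the last holds). The fingers move at their own pace and stop on an object; the grip force is fixed at half the most. Time passes only in rows, so rows that repeat a pose let the fingers close. It gives the time, the measured TCP pose, the force and the opening at its end, in the units of the state.
- get_obs(): the state, without advancing time (a new reading comes with each control period).
- snapshot(name): name is "scene" or "top" or "wrist"; returns a dict with "color" (480x640x3 uint8, red, green, blue), "fx", "fy", "cx", "cy" (pixels), "eye" and "attitude" of the camera in the world. Camera axes: x right, y down, z forward; pixel columns grow to the right and rows downward; lengths in m; the calibration is good to about 2 mm. The wrist camera is an equidistant fisheye: a pixel r from the principal point sees the ray r / f radians off the axis. A picture is of the moment at which its call begins. There is no depth.
- close_job(): hands the job in, once; it reports no verdict.
The state is a dict: "clock": time; "joint_pos": joint angles; "qvel": joint speeds; "tau": joint torques, N m; "tool_pos": TCP position; "orientation": TCP orientation; "force": force on the tool from outside, world axes, zero at the start; "moment": the same for the moment, N m; "opening": finger opening in m.
Only numpy, scipy, OpenCV 4.12 (cv2) and the standard library are available. Lean on these libraries where they do the work, as an engineer would, in place of code of your own. Each camera call takes 0.05 s, during which the arm holds its last target.

### The job

Join the two halves of the hinged casting mould: slide the aluminium cover fully home against its stop so that its knuckle lies in line between the two knuckles of the bed, then push the brass pin through all three knuckles until its head is up against the first one. Finally swing the red keeper fully across behind the pin's head, and leave the other things where they are.

Things in the scene. Friction and masses are not known exactly. Their poses are not given: they have to be found in the camera images.
- mould: Grey bed half of a casting mould, fixed to the bench. Origin on the bench top below the middle of the hinge axis: y along the hinge, x away from the robot, z up. Hinge axis at x=0, z=26.5 mm. Bed top z=12, x -128 to 30, y -62 to 62; rails at y=+-51.5 (tops z=20) guide the cover. Fixed dark knuckles (outer dia 26, bore 16) at y -47 to -19 and 19 to 47.
- stop_face (a point): Near face of the steel stop block behind the middle of the hinge, at mould (13, 0, 26.5) mm; the cover's knuckle, pushed against it, is in line with the fixed ones.
- pin_seat (a point): Centre of the first knuckle's outer face, at mould (0, -47, 26.5) mm, axes as the mould's; the pin's head must rest against this face.
- pin_track (a point): Outer end of the pin's track, on its floor, at mould (0, -168, 12) mm. The track runs along y from -168 to -56; two low walls guide the pin's head: 29 mm apart inside, 39 mm over their outsides, tops at z=21.
- cover: Loose aluminium cover half, about 0.3 kg, flat on the bed between the rails. Axes as the mould's. Origin at its underside below its own knuckle's axis; home = mould (0, 0, 12) mm. It starts 25 to 50 mm short of home and slides there along mould +x with 1 to 4 N. Plate 10 mm thick, 100 wide, x -76 to -15; knuckle at y -16 to 16, outer dia 26, bore 18.
- cover_rib (a point): Middle of the near face of the cover's blue upright rib, to push on: at cover (-44, 0, 24) mm. The rib is 8 mm thick (cover x -44 to -36), 60 wide in y, and stands 10 to 38 mm above the cover's underside (22 to 50 mm over the bench).
- pin: Loose brass hinge pin, 0.12 kg, in the track along mould y, nose 8 to 24 mm inside the first knuckle; axis 25 mm over the bench. Origin on its axis at the head's front face; y towards the nose (it may roll). Shank dia 13, tapered nose at y=104; head dia 26, y -10 to 0. Pushed along mould +y by 80 to 96 mm; home = head against pin_seat (axis 1.5 mm lower). Slides with about 1 N.
- keeper (a joint): Red keeper arm swinging level about a pivot at mould (-38, -64) mm. 0 = open, pointing to mould -y beside the track; grows as it swings towards +x; 1.57 = closed at its end stop, across behind the seated head (2 mm clear). Range -0.5 to 1.571; stays where left; about 1 N at the tab moves it. Arm 10 mm wide, 54 long, 24 to 34 mm over the bench.
- keeper_tab (a point): Middle of the keeper's upright round tab, 12 mm diameter, 46 mm from the pivot, z 34 to 52 over the bench (this point at z 43); push it sideways.
- petri_dish: Clear petri dish, 62 mm diameter, 16 high, loose bystander on the far side of the pin track; origin at its underside.
- red_driver: Red-handled screwdriver, 150 mm long, loose bystander on the left of the mould; origin at its underside.
- black_box: Small black box, 59x56x17 mm, loose bystander beyond the mould; origin at its underside.
Mind the look-alikes: they are no part of the job. There is more than one size of the pin; the one meant has the size given above.

How it is judged:
By the outcome, as a careful person would: the job done as asked, in the order asked, and still so for the second after the job is handed in, with the robot touching nothing.
It also fails if it takes over 58 s, if anything falls off the work surface, if the arm or the gripper's body presses on something with over 40 N, if the wrist force passes 120 N, or if a joint passes its speed limit or range.

## Working session

There is one attempt and no reset: what is moved stays moved. The work goes in short steps, Python scripts to look and compute and a tool call to move; the robot and the scene stay as the last step left them, time stands still between calls to the robot, and variables do not carry over. Pictures are saved under pics/ and viewed, and the job is handed in when it is done.

Besides the shell and the picture viewer there is one more tool, called as name(argument=value, ...) on one line, values as JSON. carry_out: Moves the arm, as the interface text tells. Its arguments: {"type":"object","properties":{"series":{"type":"array","items":{"type":"array","items":{"type":"array","items":{"type":"number"}}}},"hand":{"type":"number"}},"required":["series"]}

```bash
mkdir -p pics; ls; cat > h.py <<'E'
import numpy as np, cv2
from plant import get_obs, snapshot, close_job, grasp_offset
from scipy.spatial.transform import Rotation as R
def save(n,f):
    s=snapshot(n); cv2.imwrite('pics/'+f+'.png',s['color'][:,:,::-1]); np.save('pics/'+f+'.npy',s,allow_pickle=True); return s
def load(f): return np.load('pics/'+f+'.npy',allow_pickle=True).item()
E
python3 - <<'E'
from h import *
print(get_obs(),grasp_offset)
for n in ['scene','top','wrist']:
    s=save(n,n+'0'); print({k:v for k,v in s.items() if k!='color'})
E
```

```text
pics
{'clock': 0.0, 'joint_pos': array([ 9.22537001e+01,  2.05916459e+01,  6.33658646e-01, -2.08984813e-02,
       -7.01355073e+01, -1.65095141e+01]), 'qvel': array([-0.01482847, -0.01829178,  0.04713486,  0.00868102,  0.05309449,
       -0.0207123 ]), 'tau': array([-1.03747429e-04, -5.82715166e+01,  2.93062019e+01,  6.99736163e+00,
        6.87495005e-03, -1.51219219e-04]), 'tool_pos': array([0.16608177, 0.65368604, 0.19291703]), 'orientation': array([ 94.64429414,  89.90446293, -99.61863714]), 'force': array([-0.05395084,  0.23160213, -0.02612613]), 'moment': array([-0.04748299,  0.02676463,  0.00196925]), 'opening': 0.08756486140049331} -0.0188
{'fx': 596.5770341518836, 'fy': 596.5770341518836, 'cx': 317.115213402028, 'cy': 238.15968170728374, 'eye': array([-0.34208246,  0.63666931,  0.61211594]), 'attitude': array([-117.40415696,    0.82693102, -122.43907441])}
{'fx': 455.1943124243724, 'fy': 455.1943124243724, 'cx': 325.4638424820843, 'cy': 246.49082670819408, 'eye': array([0.3786982 , 0.07939627, 0.89941546]), 'attitude': array([-1.67925593e+02,  1.17605577e-02, -8.72870032e+01])}
{'fx': 371.64829954431775, 'fy': 371.64829954431775, 'cx': 325.9597258110487, 'cy': 238.3704178765702, 'eye': array([0.23511006, 0.63661266, 0.38400614]), 'attitude': array([ 1.64726783e+02, -8.22866806e-02, -1.04258287e+02])}
```

View pics/scene0.png

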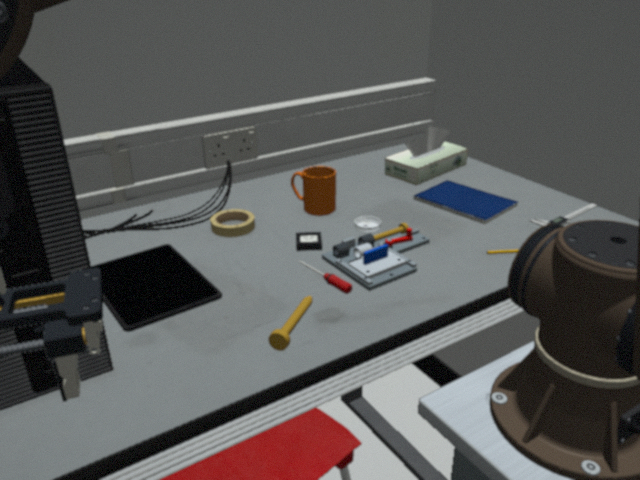

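View pics/top0.png

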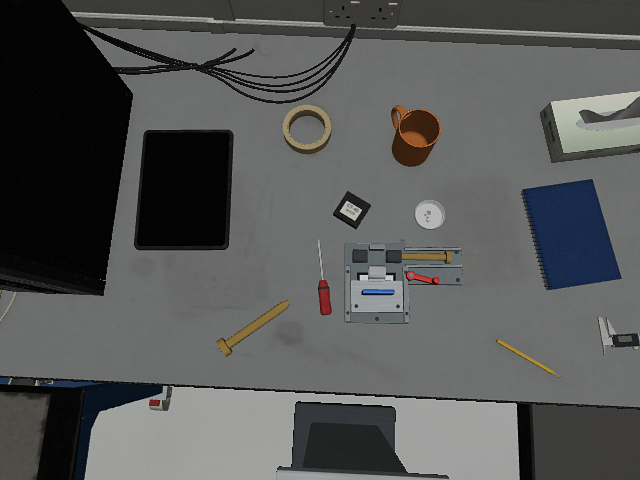

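View pics/wrist0.png

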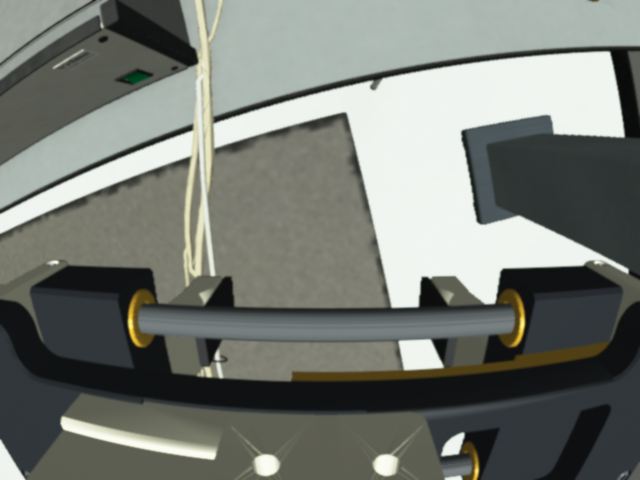

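```bash
python3 - <<'E'
from h import *
s=load('top0'); c=s['color'][225:335,310:480,::-1]
cv2.imwrite('pics/topc.png',cv2.resize(c,None,fx=4.7,fy=4.7,interpolation=cv2.INTER_CUBIC))
s=load('scene0'); c=s['color'][190:310,280:450,::-1]
cv2.imwrite('pics/scc.png',cv2.resize(c,None,fx=4.7,fy=4.7,interpolation=cv2.INTER_CUBIC))
E
```

```text
(no output)
```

View pics/topc.png

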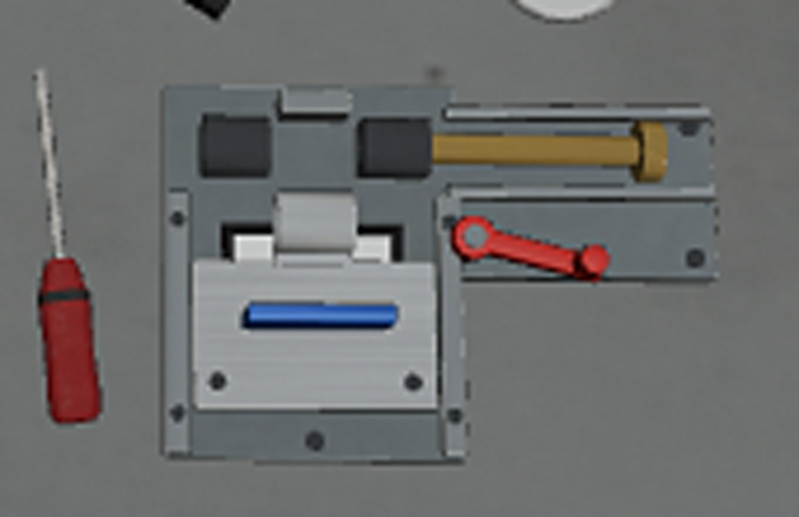

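View pics/scc.png

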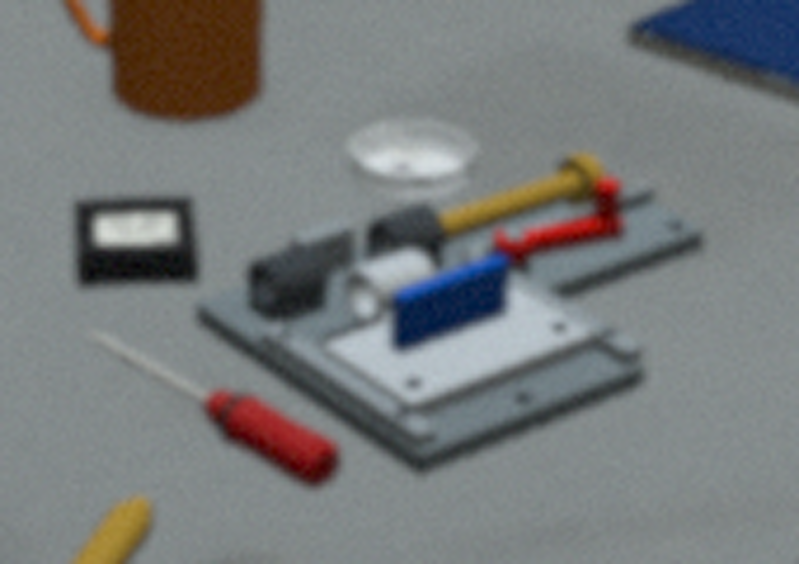

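```bash
cat >> h.py <<'E'
def ray(s,u,v,z,fish=False):
    d=np.array([(u-s['cx'])/s['fx'],(v-s['cy'])/s['fy'],1.0])
    if fish:
        r=np.hypot(d[0],d[1]); d=np.array([d[0]/r*np.sin(r),d[1]/r*np.sin(r),np.cos(r)])
    A=R.from_euler('xyz',s['attitude'],degrees=True).as_matrix(); w=A@d; e=s['eye']
    return e+w*(z-e[2])/w[2]
def proj(s,p,fish=False):
    A=R.from_euler('xyz',s['attitude'],degrees=True).as_matrix(); d=A.T@(np.asarray(p,float)-s['eye'])
    if fish:
        t=np.arctan2(np.hypot(d[0],d[1]),d[2]); q=d[:2]/np.hypot(d[0],d[1])*t
    else: q=d[:2]/d[2]
    return s['fx']*q[0]+s['cx'],s['fy']*q[1]+s['cy']
E
python3 - <<'E'
from h import *
s=load('top0')
c=lambda u,v:(310+(u+.5)/4.7-.5,225+(v+.5)/4.7-.5)
pts={'bed far left':(162,87,.012),'bed far right':(450,87,.012),'bed near left':(162,460,.012),'bed near right':(465,462,.012),
'rail L far':(177,190,.02),'track end far':(711,110,.021),'track end near':(714,190,.021),'head':(652,152,.025),'headback':(667,152,.025),'headfront':(636,152,.025),
'pivot':(475,236,.034),'tab':(593,260,.052),'ribL':(247,304,.05),'ribR':(397,304,.05),'rib near L':(245,326,.05),'coverL':(194,405,.022),'coverR':(436,408,.022),
'knL':(236,116,.039),'knRfar':(394,117,.039)}
for k,(u,v,z) in pts.items(): print(k,np.round(ray(s,*c(u,v),z)*1000,1))
print(R.from_euler('xyz',get_obs()['orientation'],degrees=True).as_matrix().round(3))
E
```

```text
bed far left [576.9  51.8  12. ]
bed far right [582.7 -70.4  12. ]
bed near left [420.6  45.7  12. ]
bed near right [425.7 -78.3  12. ]
rail L far [531.5  44.1  20. ]
track end far [ 576.  -178.4   21. ]
track end near [ 541.9 -179.1   21. ]
head [ 556.  -152.5   25. ]
headback [ 556.3 -158.7   25. ]
headfront [ 555.7 -145.8   25. ]
pivot [515.8 -77.6  34. ]
tab [ 505.5 -121.4   52. ]
ribL [481.7  15.7  50. ]
ribR [484.5 -43.9  50. ]
rib near L [472.9  16.3  50. ]
coverL [442.8  33.9  22. ]
coverR [446.3 -64.5  22. ]
knL [560.2  21.8  39. ]
knRfar [562.8 -43.   39. ]
[[-0.    -0.246 -0.969]
 [-0.001 -0.969  0.246]
 [-1.     0.001 -0.   ]]
```

```bash
cat >> h.py <<'E'
PSI=np.deg2rad(2.3); O=np.array([.5505,-.0108])
def M(x,y,z): # mould mm -> world m
    c,s_=np.cos(PSI),np.sin(PSI); return np.array([O[0]+(c*x-s_*y)/1e3,O[1]+(s_*x+c*y)/1e3,z/1e3])
def Rt():
    return np.array([[0,np.sin(PSI),-np.cos(PSI)],[0,-np.cos(PSI),-np.sin(PSI)],[-1,0,0]]) 
def plan(pts):
    o=get_obs(); T=R.from_euler('xyz',o['orientation'],degrees=True).as_matrix(); p=o['tool_pos']
    for w in pts: print(np.round(T.T@(np.asarray(w)-p)*1000,1))
    print('rot',np.round(R.from_matrix(T.T@Rt()).as_rotvec(degrees=True),2))
E
python3 - <<'E'
from h import *
s=load('top0')
for u,v in[(105,295),(132,95),(80,390)]: print(ray(s,u,v,0).round(3),ray(s,u,v,.3).round(3))
print(np.linalg.det(Rt()))
plan([(.25,.48,.2),(.38,.25,.2),M(-101,0,180)])
E
```

```text
[0.452 0.519 0.   ] [0.428 0.372 0.3  ]
[0.888 0.525 0.   ] [0.718 0.376 0.3  ]
[0.271 0.54  0.   ] [0.307 0.386 0.3  ]
0.9999999999999999
[  -6.7  147.8 -124.1]
[  -6.4  338.7 -306.8]
[  13.9  578.2 -439.5]
rot [-1.656e+01  1.000e-02 -7.000e-02]
```

carry_out(hand=1, series=[[[-2,37,-31,0,0,0],[-4,74,-62,0,0,0],[-5,111,-93,0,0,0],[-6,148,-124,0,0,0],[-6,186,-161,0,0,0],[-6,224,-197,0,0,0],[-6,262,-234,-5,0,0],[-6,300,-270,-10,0,0],[-6,339,-307,-16.5,0,0],[-6,339,-307,-16.5,0,0]]])

```text
clock: 1.4
tool_pos: [0.3811, 0.2472, 0.1999]
orientation: [39.0, 90.0, -138.9]
force: [0.4, -0.3, -0.0]
opening: 0.0007
```

```bash
python3 - <<'E'
from h import *
plan([M(-101,0,180)]);print(get_obs())
E
```

```text
[ 19.9 264.4 -58.8]
rot [-0.2   0.01 -0.01]
{'clock': 1.4, 'joint_pos': array([ 5.79454063e+01, -1.06227355e+00, -2.52100421e+01, -2.86226506e-03,
       -6.58608808e+01,  3.41605911e+01]), 'qvel': array([ 3.09838475,  0.84373043,  0.99971181, -0.1563135 ,  0.61532305,
       -6.67727307]), 'tau': array([ -1.29966773, -27.57090747,  28.15294862,   6.81966841,
        -0.06549403,   1.61382873]), 'tool_pos': array([0.38110309, 0.24724554, 0.19989211]), 'orientation': array([  39.03703485,   89.99096487, -138.85813849]), 'force': array([ 0.41731173, -0.33075349, -0.03726352]), 'moment': array([0.02621573, 0.01300256, 0.00416177]), 'opening': 0.0006636875464044689}
```

carry_out(series=[[[0,50,-12,0,0,0],[0,100,-24,0,0,0],[10,150,-36,0,0,0],[20,205,-48,0,0,0],[20,264,-59,0,0,0],[20,264,-59,0,0,0],[20,264,-59,0,0,0]]])

```text
clock: 2.28
tool_pos: [0.4496, -0.0112, 0.1797]
orientation: [-26.7, 90.0, 155.4]
force: [-0.6, 0.4, 0.0]
opening: 0.0005
```

```bash
python3 - <<'E'
from h import *
s=save('wrist','w1'); print(get_obs()['tool_pos'],s['eye'],s['attitude'])
plan([M(-101,0,100)])
E
```

```text
[ 0.4496165  -0.01061126  0.17980386] [ 0.52074465 -0.00857295  0.37067618] [ 1.64707905e+02  1.76376981e-02 -8.78445699e+01]
[79.8  4.2  0.2]
rot [-0.05  0.    0.01]
```

View pics/w1.png

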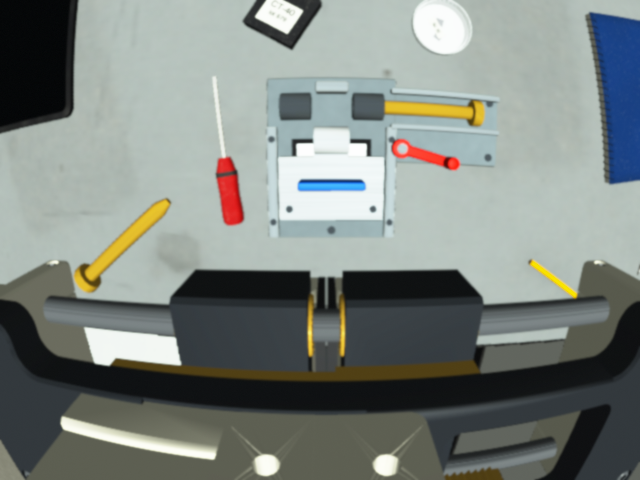

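```bash
python3 - <<'E'
from h import *
s=load('w1'); c=s['color'][65:245,255:505,::-1]
cv2.imwrite('pics/w1c.png',cv2.resize(c,None,fx=3.2,fy=3.2,interpolation=cv2.INTER_CUBIC))
E
```

```text
(no output)
```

View pics/w1c.png

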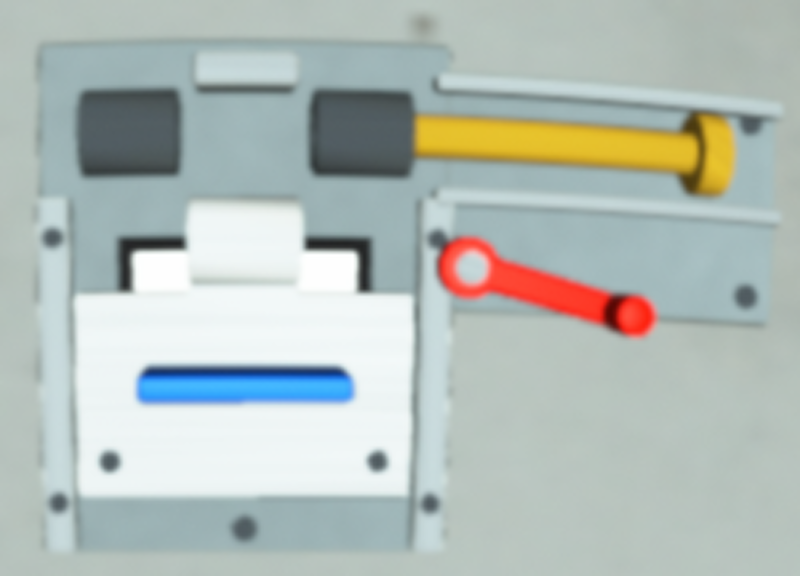

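```bash
python3 - <<'E'
from h import *
s=load('w1')
c=lambda u,v:(255+(u+.5)/3.2-.5,65+(v+.5)/3.2-.5)
pts={'far left':(41,45,.012),'far right':(450,48,.012),'near left':(46,549,.012),'near right':(447,549,.012),
'track end far':(782,107,.021),'track end near':(779,218,.021),'trk near far':(437,83,.021),'headback':(735,155,.025),'headfront':(684,152,.025),'knR outer':(414,133,.0265),
'pivot':(470,267,.034),'tab':(637,315,.052),'ribL':(137,385,.05),'ribR':(353,385,.05),'rib nearface':(243,403,.05),'stop':(246,88,.04)}
c_,s_=np.cos(PSI),np.sin(PSI)
for k,(u,v,z) in pts.items():
    w=ray(s,*c(u,v),z,True); d=(w[:2]-O)*1000; print(k,np.round(w*1000,1),'mould',np.round([c_*d[0]+s_*d[1],-s_*d[0]+c_*d[1]],1))
E
```

```text
far left [578.7  49.7  12. ] mould [30.6 59.3]
far right [582.9 -72.6  12. ] mould [ 29.9 -63.1]
near left [422.8  45.2  12. ] mould [-125.3   61.1]
near right [427.6 -81.1  12. ] mould [-125.6  -65.3]
track end far [ 576.2 -178.7   21. ] mould [  19.  -168.8]
track end near [ 540.8 -179.6   21. ] mould [ -16.4 -168.3]
trk near far [570.4 -67.6  21. ] mould [ 17.6 -57.5]
headback [ 558.3 -161.1   25. ] mould [   1.7 -150.5]
headfront [ 557. -144.   25.] mould [   1.2 -133.4]
knR outer [554.3 -60.5  26.5] mould [  1.8 -49.8]
pivot [516.4 -77.4  34. ] mould [-36.8 -65.2]
tab [ 507.1 -122.4   52. ] mould [ -47.8 -109.8]
ribL [480.2  14.8  50. ] mould [-69.2  28.4]
ribR [482.5 -43.9  50. ] mould [-69.3 -30.3]
rib nearface [476.3 -14.2  50. ] mould [-74.3  -0.4]
stop [563.  -11.8  40. ] mould [12.4 -1.5]
```

```bash
sed -i 's/O=np.array(.*/O=np.array([.5515,-.0120])/' h.py; python3 - <<'E'
from h import *
plan([M(-104,0,100),M(-104,0,28),M(-63,0,28),M(-53.5,0,28)])
E
```

```text
[79.8  5.5  2.2]
[151.8   5.5   2.2]
[151.8   5.5 -38.8]
[151.8   5.5 -48.3]
rot [-0.05  0.    0.01]
```

carry_out(series=[[[40,5,2,0,0,0],[80,5.5,2,0,0,0],[120,5.5,2,0,0,0],[145,5.5,2,0,0,0],[152,5.5,2,0,0,0],[152,5.5,-1,0,0,0],[152,5.5,-5,0,0,0],[152,5.5,-9,0,0,0],[152,5.5,-13,0,0,0],[152,5.5,-17,0,0,0]]])

```text
clock: 3.58
tool_pos: [0.4672, -0.0163, 0.0281]
orientation: [-162.9, 90.0, 19.3]
force: [0.2, -0.8, 0.3]
opening: 0.0003
```

carry_out(series=[[[0,0,-4,0,0,0],[0,0,-8,0,0,0],[0,0,-12,0,0,0],[0,0,-16,0,0,0],[0,0,-20,0,0,0],[0,0,-22,0,0,0],[0,0,-24,0,0,0],[0,0,-25,0,0,0]]])

```text
clock: 4.58
tool_pos: [0.4918, -0.0153, 0.0279]
orientation: [61.6, 90.0, -116.2]
force: [-0.5, 0.3, -0.2]
opening: -0.0
```

carry_out(series=[[[0,0,-1,0,0,0],[0,0,-2,0,0,0],[0,0,-3,0,0,0],[0,0,-4,0,0,0],[0,0,-5,0,0,0]]])

```text
clock: 5.2
tool_pos: [0.4968, -0.0151, 0.0278]
orientation: [-41.6, 90.0, 140.6]
force: [-0.7, -0.2, -0.0]
opening: 0.0007
```

```bash
python3 - <<'E'
from h import *
s=save('wrist','w2');s2=save('top','t2');print(get_obs()['force'])
c=s['color'][80:260,220:470,::-1]; c2=s2['color'][225:335,310:480,::-1]
cv2.imwrite('pics/w2c.png',np.vstack([cv2.resize(c,(400,288),interpolation=cv2.INTER_CUBIC),cv2.resize(c2,(400,259),interpolation=cv2.INTER_CUBIC)]))
E
```

```text
[-0.8995076  -0.5253022   0.29162194]
```

View pics/w2c.png

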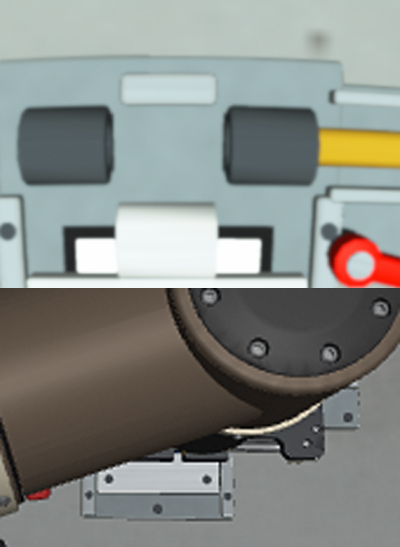

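```bash
python3 - <<'E'
from h import *
s=save('scene','s2')
c=s['color'][170:330,250:470,::-1]
cv2.imwrite('pics/s2c.png',cv2.resize(c,None,fx=3.6,fy=3.6,interpolation=cv2.INTER_CUBIC))
E
```

```text
(no output)
```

View pics/s2c.png

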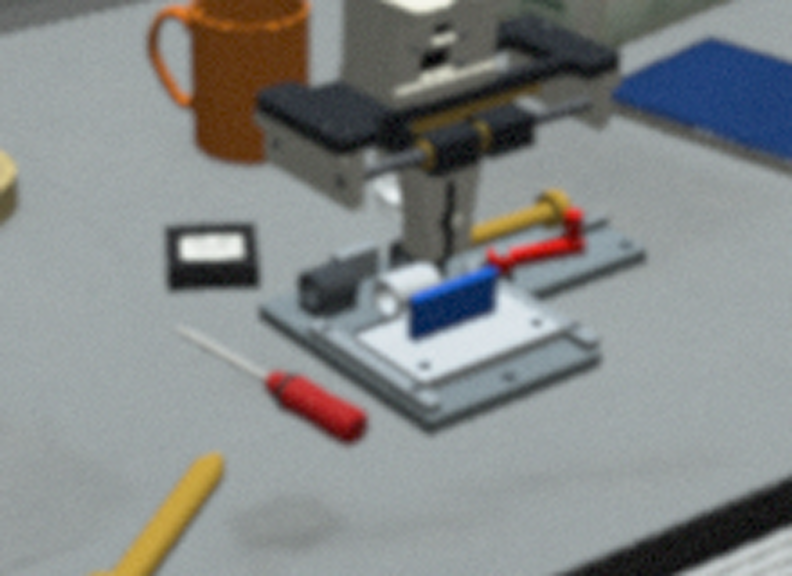

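View pics/w2.png

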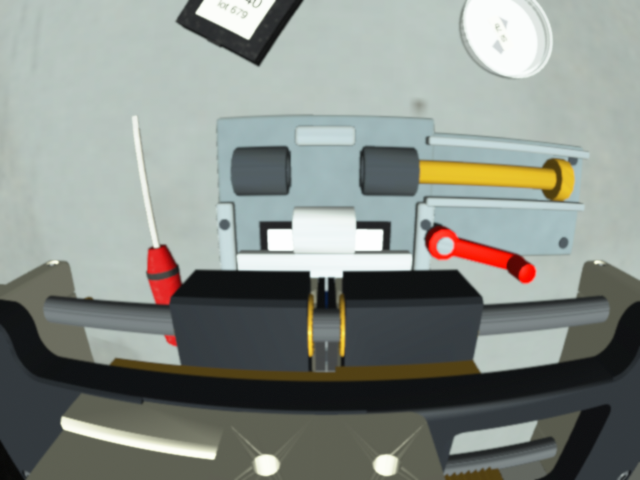

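```bash
python3 - <<'E'
from h import *
s=load('s2'); s0=load('scene0'); w=load('w2')
o=get_obs(); print(o['tool_pos'])
for p in [o['tool_pos'],M(-75,30,50),M(-75,-30,50),M(-75,-30,22),M(-128,62,12),M(-128,-62,12),M(30,62,12)]:
    print(np.round(p,3),np.round(proj(s,p),1), np.round((np.array(proj(s,p))-[250,170])*3.6), 'w',np.round(proj(w,p,True),1))
print(s['eye'],s0['eye'],w['eye'])
E
```

```text
[ 0.49682045 -0.01508852  0.0278643 ]
[ 0.497 -0.015  0.028] [370.7 253.3] [435. 300.] w [326.  271.8]
[0.475 0.015 0.05 ] [365.3 251.9] [415. 295.] w [266.2 322.9]
[ 0.478 -0.045  0.05 ] [388.7 243.4] [499. 264.] w [382.4 322.9]
[ 0.478 -0.045  0.022] [388.2 255.6] [497. 308.] w [375.8 300.4]
[0.421 0.045 0.012] [369.3 285.2] [429. 415.] w [233.5 363.2]
[ 0.426 -0.079  0.012] [417.6 265.8] [603. 345.] w [416.1 363.2]
[0.579 0.051 0.012] [321.3 252.7] [257. 298.] w [214.4 118.6]
[-0.34208246  0.63666931  0.61211594] [-0.34208246  0.63666931  0.61211594] [ 0.56790132 -0.01232583  0.21884282]
```

```bash
python3 - <<'E'
from h import *
s=load('s2')['color'][215:275,335:415,::-1]; w=load('w2')['color'][240:320,280:370,::-1]
cv2.imwrite('pics/z.png',np.hstack([cv2.resize(s,(400,300),interpolation=cv2.INTER_CUBIC),cv2.resize(w,(338,300),interpolation=cv2.INTER_CUBIC)]))
E
```

```text
(no output)
```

View pics/z.png

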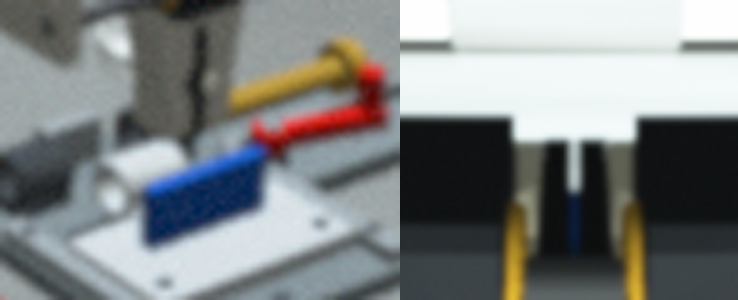

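```bash
python3 - <<'E'
from h import *
w=load('w2'); s1=load('w1')
def mo(s,u,v,z,f=True):
    d=(ray(s,u,v,z,f)[:2]-O)*1000;c,q=np.cos(PSI),np.sin(PSI);return np.round([c*d[0]+q*d[1],-q*d[0]+c*d[1]],1)
c=lambda u,v:(255+(u+.5)/3.2-.5,65+(v+.5)/3.2-.5)
print('w1 plate far edge',mo(s1,*c(100,294),.022),'kn far',mo(s1,*c(245,200),.03))
print('w2 plate far',mo(w,300,252,.022),'kn far',mo(w,323,208,.03))
print('tip',mo(w,326,277,.028))
t=load('t2');print('t2 near edge plate',[mo(t,310+u/2.353,225+(v-288)/2.353,z,False) for u,v,z in[(157,493,.022),(157,517,.012)]])
E
python3 - <<'E'
import sys;sys.path.insert(0,'.')
E
```

```text
w1 plate far edge [-46.5  42.3] kn far [-19.6  -0. ]
w2 plate far [-45.2  13.5] kn far [-19.    0.6]
tip [-57.8  -0.9]
t2 near edge plate [array([-108.9,    0.9]), array([-1.277e+02,  1.000e-01])]
```

carry_out(series=[[[-20,0,0,0,0,0],[-50,0,0,0,0,0],[-52,0,20,0,0,0],[-52,0,50,0,0,0],[-52,0,50,0,0,0]]])

```text
clock: 5.98
tool_pos: [0.445, -0.0174, 0.08]
orientation: [-46.6, 90.0, 135.6]
force: [0.9, 0.8, -0.4]
opening: 0.0004
```

```bash
python3 - <<'E'
from h import *
s=save('scene','s3')['color'][170:330,250:470,::-1]; w=save('wrist','w3')['color'][100:360,190:510,::-1]
print(get_obs()['tool_pos'],get_obs()['force'])
cv2.imwrite('pics/z3.png',np.hstack([cv2.resize(s,(400,291)),cv2.resize(w,(358,291))]))
E
```

```text
[ 0.44727862 -0.01692454  0.08025617] [1.77512303 0.63738131 0.14788164]
```

View pics/z3.png

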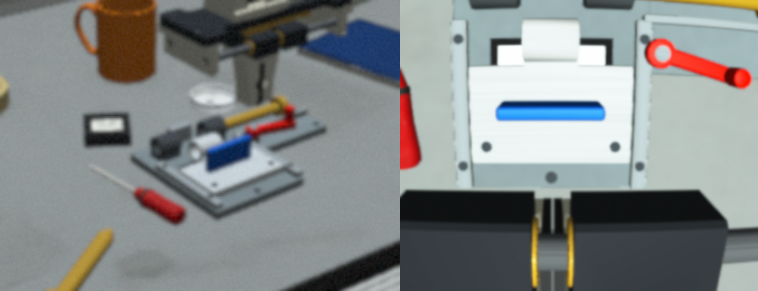

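```bash
python3 - <<'E'
from h import *
s=load('s3')
print(proj(s,(.4473,-.0169,.0803)),proj(load('s2'),(.4968,-.0151,.0278)), proj(load('w3'),(.4473,-.0169,.0803),True))
cv2.imwrite('pics/s3c.png',cv2.resize(s['color'][130:310,280:480,::-1],None,fx=3.3,fy=3.3,interpolation=cv2.INTER_CUBIC))
w=load('w3');cv2.imwrite('pics/w3c.png',cv2.resize(w['color'][180:330,250:400,::-1],None,fx=4,fy=4,interpolation=cv2.INTER_CUBIC))
E
```

```text
(np.float64(387.7851479625019), np.float64(239.43731120389953)) (np.float64(370.7419598565947), np.float64(253.29955508929055)) (np.float64(325.7793244231232), np.float64(270.4442249968778))
```

View pics/s3c.png

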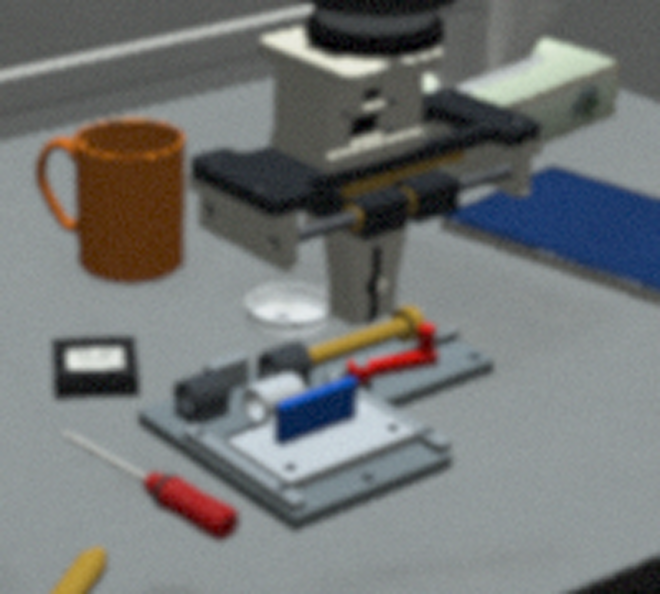

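View pics/w3c.png

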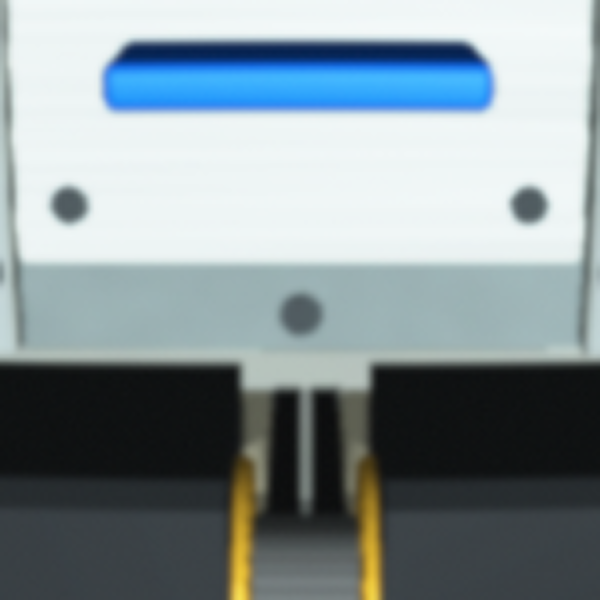

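carry_out(series=[[[25,0,0,0,0,0],[50,0,0,0,0,0],[57,0,0,0,0,0],[60,0,0,0,0,0],[61,0,0,0,0,0],[61,0,0,0,0,0]]])

```text
clock: 6.82
tool_pos: [0.4473, -0.0169, 0.0194]
orientation: [-163.5, 89.9, 18.7]
force: [0.9, 0.5, -0.2]
opening: 0.0006
```

carry_out(series=[[[1,0,0,0,0,0],[2,0,0,0,0,0],[3,0,0,0,0,0],[4,0,0,0,0,0],[5,0,0,0,0,0],[6,0,0,0,0,0]]])

```text
clock: 7.58
tool_pos: [0.4468, -0.0171, 0.0128]
orientation: [17.5, 90.0, -160.3]
force: [0.7, 0.4, -0.7]
opening: 0.0002
```

```bash
python3 - <<'E'
from h import *
s=save('scene','s4')
print(get_obs()['tool_pos'],get_obs()['force'])
cv2.imwrite('pics/s4c.png',cv2.resize(s['color'][170:310,300:460,::-1],None,fx=4,fy=4,interpolation=cv2.INTER_CUBIC))
print(proj(s,get_obs()['tool_pos']))
E
```

```text
[ 0.44671011 -0.01709016  0.01266086] [-0.08408092 -0.07576024 -0.65934219]
(np.float64(386.6742280605428), np.float64(269.9172318899009))
```

View pics/s4c.png

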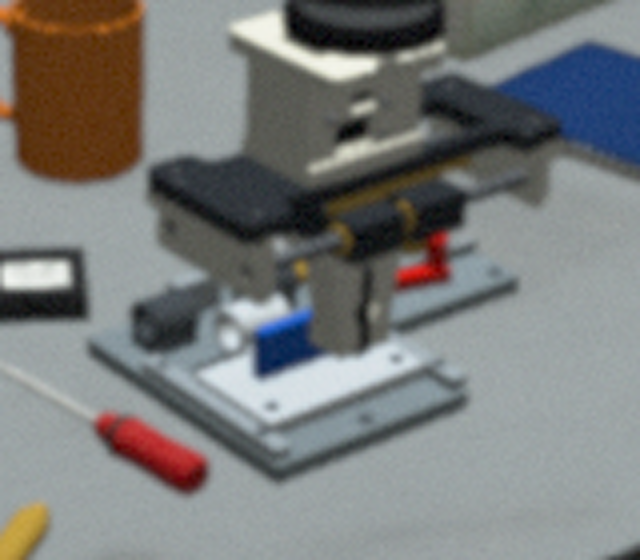

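carry_out(series=[[[2,0,0,0,0,0],[4,0,0,0,0,0],[5,0,0,0,0,0],[6,0,0,0,0,0],[7,0,0,0,0,0],[8,0,0,0,0,0],[9,0,0,0,0,0],[10,0,0,0,0,0]]])

```text
clock: 8.62
tool_pos: [0.4468, -0.0171, 0.0028]
orientation: [-161.4, 90.0, 20.9]
force: [-0.1, -0.2, -0.1]
opening: 0.0006
```

carry_out(series=[[[1,0,0,0,0,0],[2,0,0,0,0,0],[3,0,0,0,0,0],[4,0,0,0,0,0],[5,0,0,0,0,0],[6,0,0,0,0,0]]])

```text
clock: 9.38
tool_pos: [0.4468, -0.0171, -0.0032]
orientation: [90.1, 90.0, -87.6]
force: [-0.4, -0.5, -0.6]
opening: 0.0004
```

```bash
python3 - <<'E'
from h import *
s=save('scene','s5')
print(get_obs()['tool_pos'],get_obs()['force'])
cv2.imwrite('pics/s5c.png',cv2.resize(s['color'][210:290,330:440,::-1],None,fx=6,fy=6,interpolation=cv2.INTER_CUBIC))
E
```

```text
[ 0.44673268 -0.01709208 -0.00330109] [-0.45587461 -0.56897645  0.24977465]
```

View pics/s5c.png

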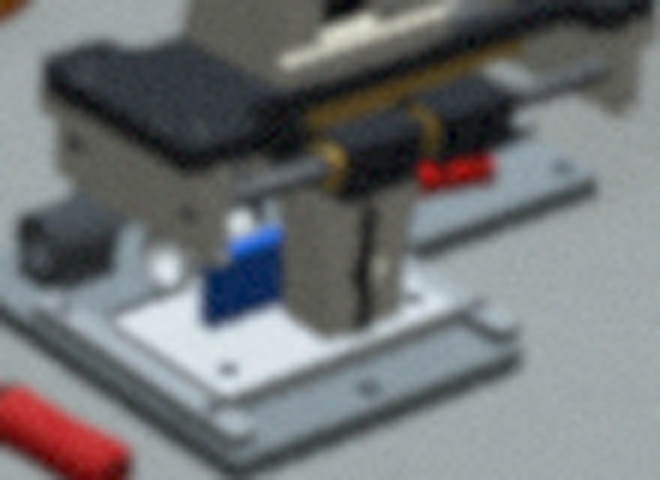

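carry_out(series=[[[1,0,0,0,0,0],[2,0,0,0,0,0],[3,0,0,0,0,0]]])

```text
clock: 9.8
tool_pos: [0.4469, -0.0171, -0.0062]
orientation: [-168.7, 90.0, 13.5]
force: [0.3, 0.3, -0.4]
opening: 0.0005
```

carry_out(series=[[[1,0,0,0,0,0],[2,0,0,0,0,0],[3,0,0,0,0,0]]])

```text
clock: 10.18
tool_pos: [0.4468, -0.0171, -0.0092]
orientation: [109.6, 90.0, -68.2]
force: [-0.2, -1.1, -0.5]
opening: 0.0007
```

carry_out(series=[[[1,0,0,0,0,0],[2,0,0,0,0,0]]])

```text
clock: 10.42
tool_pos: [0.4469, -0.0171, -0.0106]
orientation: [100.8, 90.0, -76.9]
force: [-7.5, 1.8, 22.5]
opening: 0.0003
```

carry_out(series=[[[1,0,0,0,0,0],[2,0,0,0,0,0]]])

```text
clock: 10.68
tool_pos: [0.447, -0.0171, -0.0108]
orientation: [134.6, 90.0, -43.1]
force: [-18.1, 4.4, 53.3]
opening: 0.0001
```

carry_out(series=[[[1,0,0,0,0,0],[2,0,0,0,0,0]]])

```text
clock: 10.92
tool_pos: [0.4471, -0.0171, -0.0111]
orientation: [147.7, 89.9, -29.9]
force: [-27.8, 5.8, 84.2]
opening: 0.0002
```

carry_out(series=[[[-4,0,0,0,0,0],[-9,0,0,0,0,0],[-9,0,0,0,0,0]]])

```text
clock: 11.3
tool_pos: [0.447, -0.017, -0.006]
orientation: [-162.6, 90.0, 19.6]
force: [1.4, 0.6, -0.2]
opening: 0.0006
```

carry_out(series=[[[0,0,-5,0,0,0],[0,0,-10,0,0,0],[0,0,-15,0,0,0],[0,0,-19,0,0,0],[0,0,-22,0,0,0],[0,0,-25,0,0,0],[0,0,-28,0,0,0],[0,0,-31,0,0,0]]])

```text
clock: 12.3
tool_pos: [0.478, -0.0158, -0.0062]
orientation: [-156.2, 90.0, 26.0]
force: [-0.9, 0.5, -1.8]
opening: 0.0004
```

carry_out(series=[[[0,0,-3,0,0,0],[0,0,-6,0,0,0],[0,0,-9,0,0,0],[0,0,-12,0,0,0],[0,0,-14,0,0,0],[0,0,-16,0,0,0]]])

```text
clock: 13.05
tool_pos: [0.4936, -0.0153, -0.0061]
orientation: [15.9, 90.0, -161.8]
force: [-3.4, -0.2, -0.2]
opening: 0.0004
```

```bash
python3 - <<'E'
from h import *
s=save('scene','s6'); w=save('wrist','w6')
print(get_obs()['tool_pos'],get_obs()['force'])
cv2.imwrite('pics/s6c.png',np.hstack([cv2.resize(s['color'][210:290,320:420,::-1],(400,320),interpolation=cv2.INTER_CUBIC),cv2.resize(w['color'][90:330,180:480,::-1],(400,320))]))
E
```

```text
[ 0.49407452 -0.01520901 -0.00611136] [-1.37780439 -0.95334671 -0.32030574]
```

View pics/s6c.png

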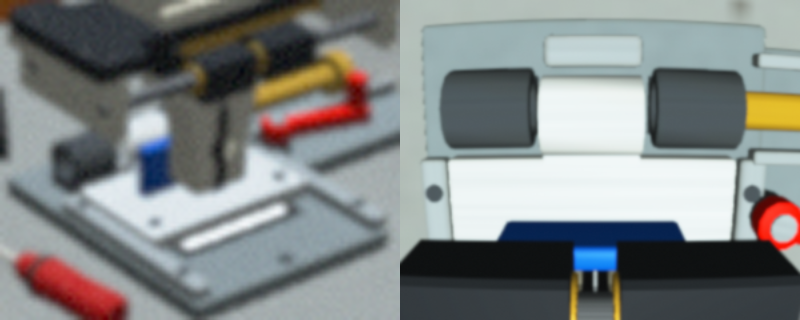

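carry_out(series=[[[0,0,-1,0,0,0],[0,0,-2,0,0,0]]])

```text
clock: 13.4
tool_pos: [0.4956, -0.0152, -0.0061]
orientation: [11.6, 90.0, -166.2]
force: [-1.4, 0.2, 1.3]
opening: 0.0006
```

carry_out(series=[[[0,0,-1,0,0,0],[0,0,-2,0,0,0]]])

```text
clock: 13.65
tool_pos: [0.4971, -0.0152, -0.0062]
orientation: [7.8, 89.9, -169.9]
force: [-6.8, 1.7, 4.8]
opening: 0.0004
```

carry_out(series=[[[0,0,-0.5,0,0,0],[0,0,-0.8,0,0,0],[0,0,-0.8,0,0,0]]])

```text
clock: 14.02
tool_pos: [0.497, -0.0153, -0.0064]
orientation: [6.9, 89.9, -170.9]
force: [-6.3, 1.1, 4.8]
opening: 0.0005
```

carry_out(series=[[[0,0,-1,0,0,0],[0,0,-1.5,0,0,0]]])

```text
clock: 14.28
tool_pos: [0.497, -0.0155, -0.0067]
orientation: [6.8, 89.7, -171.0]
force: [-12.7, 3.4, 9.6]
opening: 0.0005
```

```bash
python3 - <<'E'
from h import *
w=save('wrist','w7')
print(get_obs()['tool_pos'],get_obs()['force'])
cv2.imwrite('pics/w7c.png',cv2.resize(w['color'][90:330,180:580,::-1],None,fx=2,fy=2,interpolation=cv2.INTER_CUBIC))
E
```

```text
[ 0.49694499 -0.01551709 -0.00667728] [-11.83570948   3.56983279   8.76092897]
```

View pics/w7c.png

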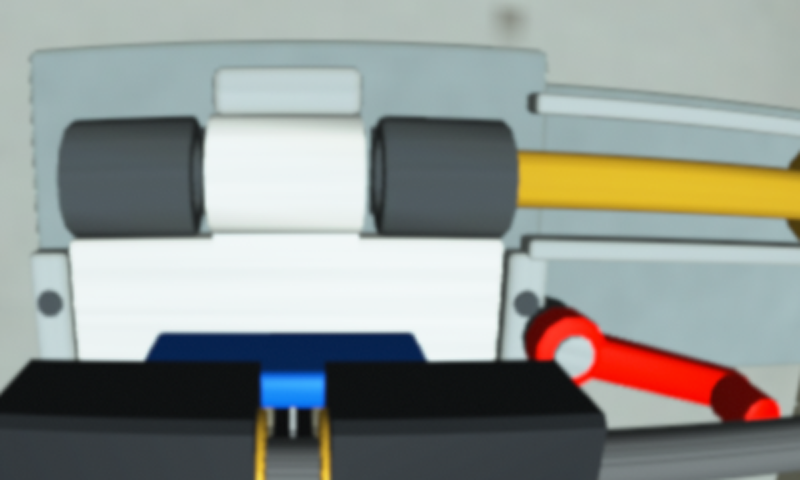

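```bash
python3 - <<'E'
from h import *
plan([M(-68,0,-6),M(-68,0,70),M(0,-185,70),M(0,-185,-8)])
E
```

```text
[-0.6 -1.3 13.4]
[-76.6  -1.3  13.7]
[-76.8 183.6 -54.6]
[  1.2 183.6 -55. ]
rot [-0.1   0.29 -0.04]
```

carry_out(series=[[[0,0,8,0,0,0],[-3,0,16,0,0,0],[-40,0,16,0,0,0],[-77,0,16,0,0,0],[-77,50,0,0,0,0],[-77,100,-20,0,0,0],[-77,145,-36,0,0,0],[-77,184,-52,0,0,0],[-60,184,-52,0,0,0],[-60,184,-52,0,0,0]]])

```text
clock: 15.58
tool_pos: [0.5576, -0.1966, 0.0523]
orientation: [-11.7, 89.8, 170.5]
force: [-0.9, -0.4, 0.9]
opening: 0.0003
```

```bash
python3 - <<'E'
from h import *
w=save('wrist','w8')
print(get_obs()['tool_pos'],get_obs()['force'])
cv2.imwrite('pics/w8c.png',w['color'][:,:,::-1])
plan([M(0,-185,20),M(0,-185,-8)])
E
```

```text
[ 0.55821844 -0.19633524  0.05324395] [-0.37659921 -0.42483547  0.438083  ]
[33.2  0.6 -0.7]
[61.2  0.6 -0.8]
rot [-0.05  0.1   0.01]
```

View pics/w8c.png

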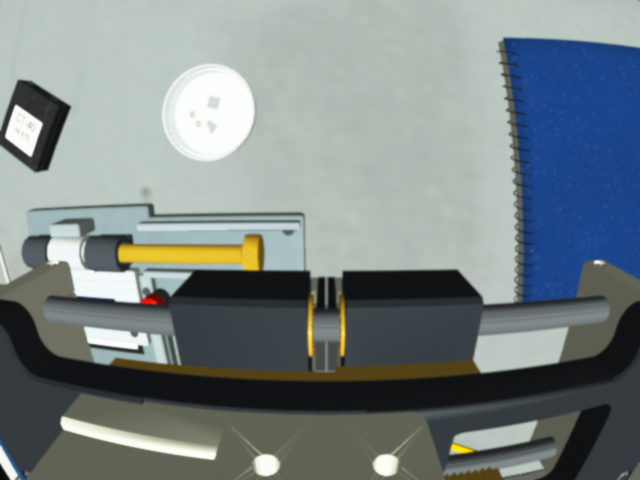

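```bash
python3 - <<'E'
from h import *
w=load('w8')
def mo(s,u,v,z,f=True):
    d=(ray(s,u,v,z,f)[:2]-O)*1000;c,q=np.cos(PSI),np.sin(PSI);return np.round([c*d[0]+q*d[1],-q*d[0]+c*d[1]],1)
print('head back',mo(w,265,252,.025),mo(w,243,252,.025),'track corners',mo(w,303,223,.021),'shank',mo(w,180,253,.025))
print('wall',mo(w,200,228,.021))
E
```

```text
head back [   1.4 -146.8] [   1.4 -132.8] track corners [  18.9 -170.6] shank [  0.4 -89.8]
wall [  16.1 -104.1]
```

carry_out(series=[[[25,0,0,0,0,0],[45,0,0,0,0,0],[55,0,0,0,0,0],[59,0,0,0,0,0],[61,0,0,0,0,0],[61,0,0,0,0,0]]])

```text
clock: 16.38
tool_pos: [0.5597, -0.1968, -0.0066]
orientation: [170.5, 89.9, -7.2]
force: [1.0, -0.4, 0.4]
opening: 0.0007
```

carry_out(series=[[[0.5,-8,0,0,0,0],[1,-14,0,0,0,0],[1,-18,0,0,0,0],[1,-22,0,0,0,0],[1,-26,0,0,0,0],[1,-30,0,0,0,0],[1,-34,0,0,0,0],[1,-38,0,0,0,0],[1,-42,0,0,0,0]]])

```text
clock: 17.5
tool_pos: [0.5576, -0.1546, -0.0081]
orientation: [52.4, 90.0, -125.4]
force: [-0.4, 0.1, 1.3]
opening: 0.0001
```

```bash
python3 - <<'E'
from h import *
s=save('scene','s9'); w=save('wrist','w9')
print(get_obs()['tool_pos'],get_obs()['force'])
cv2.imwrite('pics/s9c.png',np.hstack([cv2.resize(s['color'][200:280,340:440,::-1],(400,320),interpolation=cv2.INTER_CUBIC),cv2.resize(w['color'][90:330,180:480,::-1],(400,320))]))
E
```

```text
[ 0.55758061 -0.15437772 -0.00814733] [-0.02831189 -0.46258699 -0.79569841]
```

View pics/s9c.png

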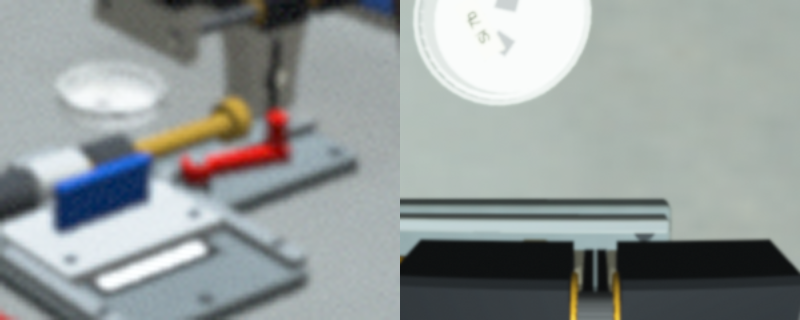

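carry_out(series=[[[0,-5,0,0,0,0],[0,-10,0,0,0,0],[0,-15,0,0,0,0],[0,-20,0,0,0,0],[0,-25,0,0,0,0],[0,-30,0,0,0,0],[0,-35,0,0,0,0],[0,-40,0,0,0,0]]])

```text
clock: 18.6
tool_pos: [0.556, -0.1145, -0.0081]
orientation: [132.0, 90.0, -45.7]
force: [0.1, -1.5, -0.3]
opening: 0.0002
```

```bash
python3 - <<'E'
from h import *
s=save('scene','s10'); w=save('wrist','w10')
print(get_obs()['tool_pos'],get_obs()['force'])
cv2.imwrite('pics/s10c.png',np.hstack([cv2.resize(s['color'][200:280,340:440,::-1],(400,320),interpolation=cv2.INTER_CUBIC),cv2.resize(w['color'][90:330,180:480,::-1],(400,320))]))
E
```

```text
[ 0.55605153 -0.11429845 -0.00811951] [-0.49831467 -0.24307768  0.73315689]
```

View pics/s10c.png

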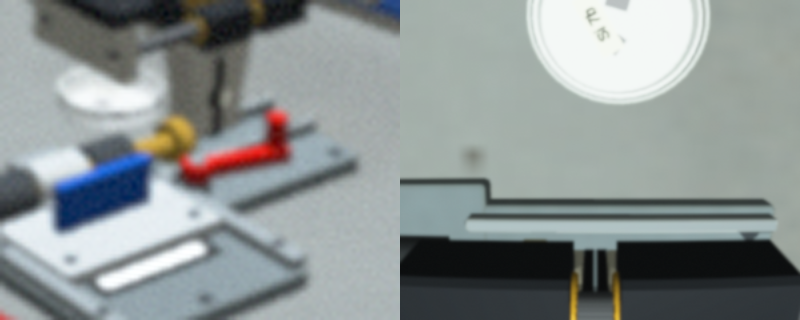

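carry_out(series=[[[0,-5,0,0,0,0],[0,-10,0,0,0,0],[0,-15,0,0,0,0],[0,-19,0,0,0,0],[0,-23,0,0,0,0],[0,-26,0,0,0,0],[0,-28,0,0,0,0],[0,-30,0,0,0,0]]])

```text
clock: 19.7
tool_pos: [0.5548, -0.0851, -0.0081]
orientation: [70.9, 90.0, -106.8]
force: [2.4, -13.3, 1.2]
opening: 0.0005
```

```bash
python3 - <<'E'
from h import *
s=save('scene','s11')
print(get_obs()['tool_pos'],get_obs()['force'])
cv2.imwrite('pics/s11c.png',cv2.resize(s['color'][205:275,330:430,::-1],(800,560),interpolation=cv2.INTER_CUBIC))
E
```

```text
[ 0.55483581 -0.08524949 -0.00810864] [ 0.5107125  -3.03920913  0.62143108]
```

View pics/s11c.png

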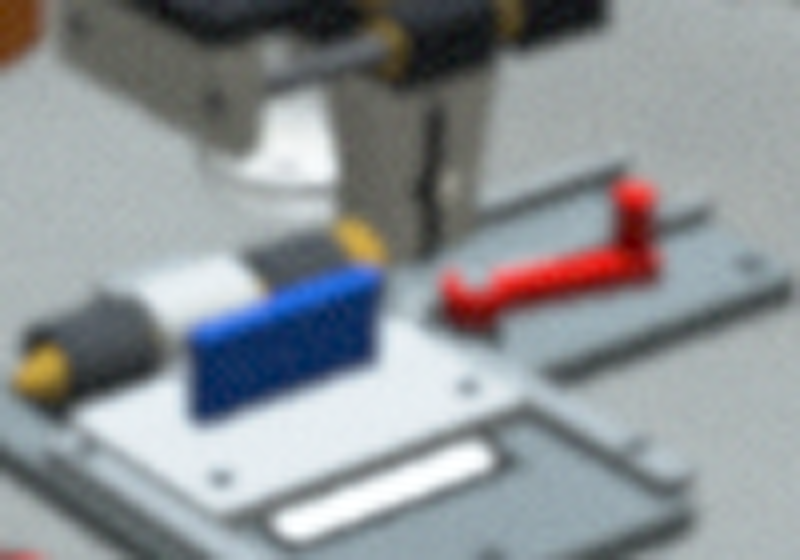

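carry_out(series=[[[0,-0.7,0,0,0,0],[0,-1.4,0,0,0,0],[0,-1.4,0,0,0,0]]])

```text
clock: 20.12
tool_pos: [0.5548, -0.0851, -0.0081]
orientation: [77.5, 89.9, -100.2]
force: [2.4, -11.2, 0.3]
opening: 0.0005
```

```bash
python3 - <<'E'
from h import *
o=get_obs()
plan([M(0,-90,-8),M(0,-90,60),M(-80,-109,60),M(-80,-109,10)])
E
```

```text
[-0.1 16.8  0.4]
[-68.1  16.9   0.4]
[-68.   36.   80.4]
[-18.   35.9  80.4]
rot [-0.05  0.02 -0.1 ]
```

Command leads measurement by about 1.5 mm in -y; I add that back.

carry_out(series=[[[0,8,0,0,0,0],[0,18,0,0,0,0],[-30,18,0,0,0,0],[-68,18,0,0,0,0],[-68,28,40,0,0,0],[-68,37,80,0,0,0],[-68,37,80,0,0,0]]])

```text
clock: 21.0
tool_pos: [0.4735, -0.1242, 0.06]
orientation: [-44.5, 89.9, 137.7]
force: [0.4, 0.7, 1.0]
opening: 0.0002
```

```bash
python3 - <<'E'
from h import *
w=save('wrist','w12'); t=save('top','t12')
print(get_obs()['tool_pos'],get_obs()['force'])
cv2.imwrite('pics/w12c.png',cv2.resize(w['color'][50:330,120:500,::-1],None,fx=2,fy=2,interpolation=cv2.INTER_CUBIC))
E
```

```text
[ 0.4767502  -0.12379513  0.06033044] [-0.39911911 -1.10456069 -0.89043656]
```

View pics/w12c.png

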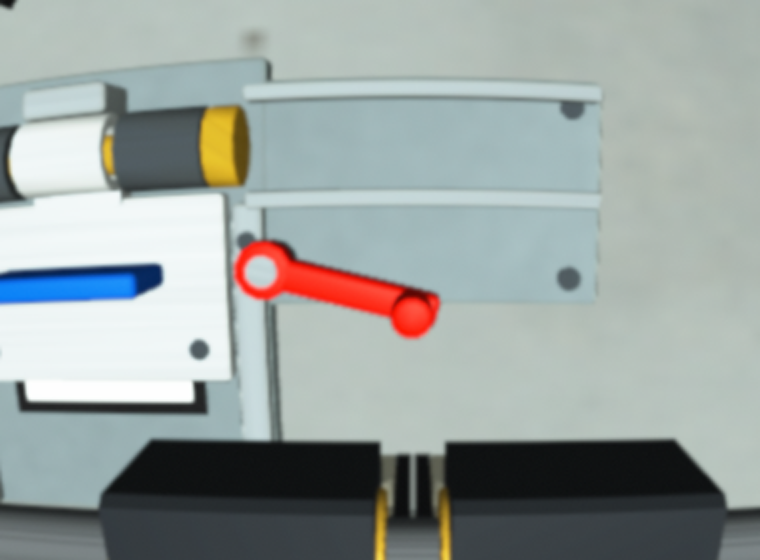

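```bash
cat >> h.py <<'E'
def mo(s,u,v,z,f=True):
    d=(ray(s,u,v,z,f)[:2]-O)*1000;c,q=np.cos(PSI),np.sin(PSI);return np.round([c*d[0]+q*d[1],-q*d[0]+c*d[1]],1)
E
python3 - <<'E'
from h import *
w=load('w12'); c=lambda u,v:(120+(u+.5)/2-.5,50+(v+.5)/2-.5)
print('tab',mo(w,*c(412,314),.052),'pivot',mo(w,*c(262,270),.034))
piv=np.array([-38,-64])
pts=[M(-80,-109,10)]
for th in [-.22,0,.2,.4,.6,.8,.95]:
    p=piv+46*np.array([np.sin(th),-np.cos(th)]); print(th,p.round(1)); pts.append(M(p[0]-15.5,p[1],10))
plan(pts)
E
```

```text
tab [ -47.8 -108.9] pivot [-37.5 -64.4]
-0.22 [ -48.  -108.9]
0 [ -38. -110.]
0.2 [ -28.9 -109.1]
0.4 [ -20.1 -106.4]
0.6 [ -12. -102.]
0.8 [ -5. -96.]
0.95 [ -0.6 -90.8]
[50.3  0.3  0.9]
[ 50.4   0.2 -15.6]
[ 50.4   1.3 -25.6]
[ 50.4   0.3 -34.8]
[ 50.4  -2.4 -43.5]
[ 50.4  -6.8 -51.6]
[ 50.4 -12.7 -58.6]
[ 50.4 -18.  -63. ]
rot [-0.07 -0.07  0.01]
```

carry_out(series=[[[30,0,1,0,0,0],[50,0,1,0,0,0],[50,0,-6,0,0,0],[50,0.5,-12,0,0,0],[50,1,-18,0,0,0],[50,1,-23,0,0,0],[50,1,-28,0,0,0],[50,0,-33,0,0,0],[50,-1,-38,0,0,0],[50,-2.5,-43,0,0,0]]])

```text
clock: 22.35
tool_pos: [0.5196, -0.1193, 0.0099]
orientation: [177.1, 90.0, -0.6]
force: [-0.5, -2.4, 0.0]
opening: 0.0004
```

```bash
python3 - <<'E'
from h import *
w=save('wrist','w13'); s=save('scene','s13')
print(get_obs()['tool_pos'],get_obs()['force'])
cv2.imwrite('pics/w13c.png',np.hstack([cv2.resize(s['color'][200:280,340:440,::-1],(400,320),interpolation=cv2.INTER_CUBIC),cv2.resize(w['color'][90:330,180:480,::-1],(400,320))]))
E
```

```text
[ 0.52002476 -0.11910942  0.00987931] [0.34058253 0.17883803 0.49190754]
```

View pics/w13c.png

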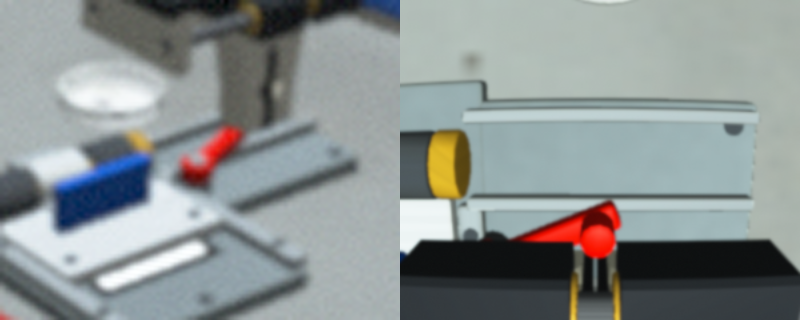

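carry_out(series=[[[0,-2,-4,0,0,0],[0,-4,-8,0,0,0],[0,-7,-12,0,0,0],[0,-10,-15,0,0,0],[0,-13,-18,0,0,0],[0,-16,-20,0,0,0],[0,-16,-20,0,0,0]]])

```text
clock: 23.32
tool_pos: [0.5388, -0.1023, 0.0099]
orientation: [-165.5, 90.0, 16.8]
force: [-0.4, -0.3, 0.9]
opening: 0.0003
```

```bash
python3 - <<'E'
from h import *
w=save('wrist','w14')
print(get_obs()['tool_pos'],get_obs()['force'])
cv2.imwrite('pics/w14c.png',cv2.resize(w['color'][90:330,180:480,::-1],(800,640))[:600])
plan([M(-25,-125,10),M(3,-128,10),M(3,-113,10),M(6,-100,10),M(8,-90,10),M(8,-86,10)])
E
```

```text
[ 0.53867642 -0.10238318  0.0098651 ] [ 0.05486924 -0.06436893  0.36189578]
[-0.1 35.2  8.5]
[ -0.1  38.2 -19.5]
[ -0.1  23.2 -19.5]
[ -0.1  10.2 -22.4]
[ -0.1   0.2 -24.4]
[ -0.1  -3.8 -24.4]
rot [-0.04 -0.01  0.01]
```

View pics/w14c.png

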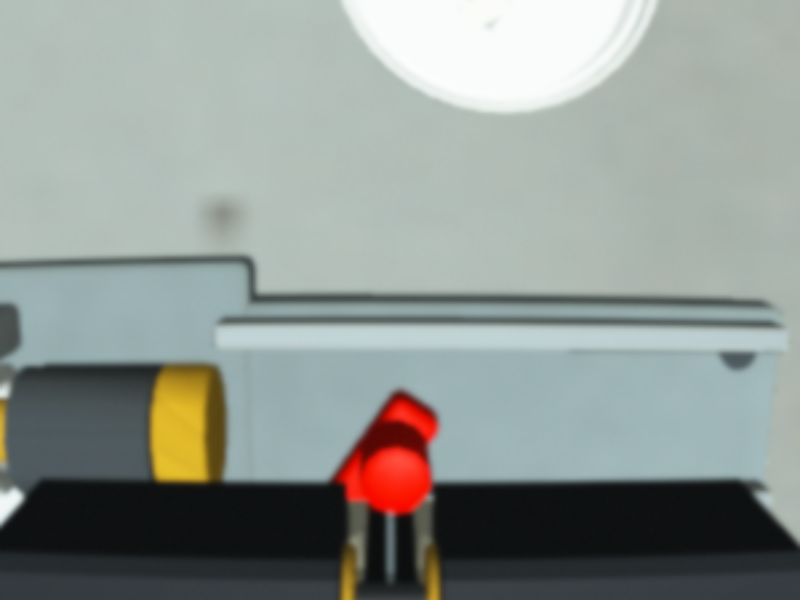

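carry_out(series=[[[0,0,8,0,0,0],[0,20,9,0,0,0],[0,40,8,0,0,0],[0,41,-6,0,0,0],[0,40,-20,0,0,0],[0,40,-20,0,0,0],[0,31,-20,0,0,0],[0,23,-20,0,0,0],[0,18,-21,0,0,0],[0,14,-22,0,0,0]]])

```text
clock: 24.62
tool_pos: [0.5616, -0.1153, 0.0102]
orientation: [170.8, 89.9, -6.9]
force: [1.7, -2.3, 0.4]
opening: 0.0
```

carry_out(series=[[[0,-4,-1,0,0,0],[0,-8,-2,0,0,0],[0,-11,-2,0,0,0],[0,-13,-2,0,0,0],[0,-15,-2,0,0,0]]])

```text
clock: 25.25
tool_pos: [0.5623, -0.1006, 0.0098]
orientation: [-4.1, 90.0, 178.1]
force: [0.5, -1.7, -0.8]
opening: 0.0004
```

```bash
python3 - <<'E'
from h import *
w=save('wrist','w15')
s=save('scene','s15')
print(get_obs()['tool_pos'],get_obs()['force'])
cv2.imwrite('pics/w15c.png',np.hstack([cv2.resize(s['color'][200:280,340:440,::-1],(400,320),interpolation=cv2.INTER_CUBIC),cv2.resize(w['color'][90:330,180:480,::-1],(400,320))]))
plan([M(8,-86,10)])
E
```

```text
[ 0.56220417 -0.10052878  0.00974866] [ 0.2483447  -1.6157074  -0.45490396]
[-0.3 -2.9 -0.9]
rot [-0.05  0.03  0.  ]
```

View pics/w15c.png

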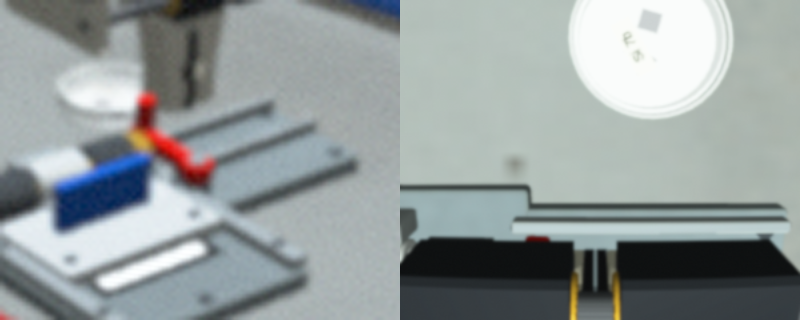

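Nearly closed; now up to the end stop.

carry_out(series=[[[0,-1,0,0,0,0],[0,-2,0,0,0,0],[0,-3,0,0,0,0]]])

```text
clock: 25.72
tool_pos: [0.5624, -0.0977, 0.0098]
orientation: [115.1, 90.0, -62.7]
force: [0.4, -2.2, -0.2]
opening: 0.0002
```

carry_out(series=[[[0,-1,0,0,0,0],[0,-1.5,0,0,0,0],[0,-1.5,0,0,0,0]]])

```text
clock: 26.1
tool_pos: [0.5623, -0.0971, 0.0099]
orientation: [79.8, 89.9, -98.0]
force: [1.6, -7.2, -0.5]
opening: 0.0005
```

carry_out(series=[[[0,-0.8,0,0,0,0],[0,-0.8,0,0,0,0],[0,8,0,0,0,0],[0,20,0,0,0,0],[-40,22,0,0,0,0],[-90,22,40,0,0,0],[-110,15,100,0,0,0],[-110,0,120,0,0,0],[-110,0,120,0,0,0]]])

```text
clock: 27.22
tool_pos: [0.4412, -0.1007, 0.1208]
orientation: [-154.0, 89.9, 28.3]
force: [0.9, -0.4, 0.0]
opening: 0.0003
```

```bash
python3 - <<'E'
from h import *
w=save('wrist','w16')
s=save('scene','s16')
print(get_obs()['tool_pos'],get_obs()['force'])
cv2.imwrite('pics/s16c.png',cv2.resize(s['color'][180:300,300:460,::-1],(800,600),interpolation=cv2.INTER_CUBIC))
cv2.imwrite('pics/w16c.png',cv2.resize(w['color'][40:270,150:456,::-1],(798,600),interpolation=cv2.INTER_CUBIC))
E
```

```text
[ 0.4429305  -0.10096535  0.12029459] [-0.09923721 -0.25505182  0.26607162]
```

View pics/w16c.png

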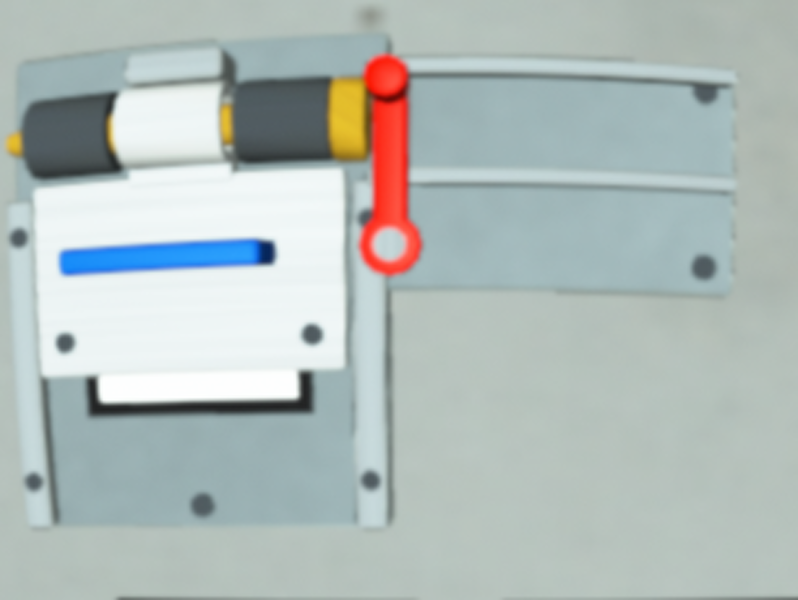

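View pics/s16c.png

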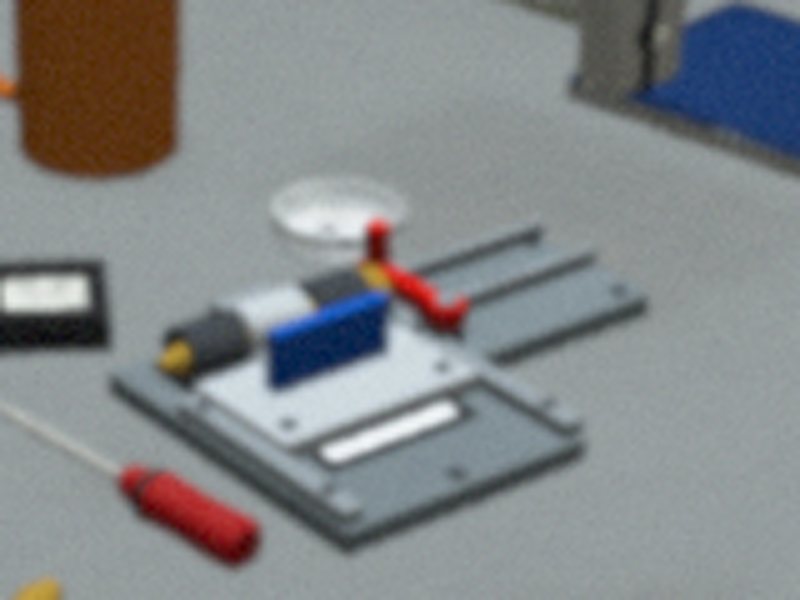

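```bash
python3 - <<'E'
from h import *
w=load('w16'); c=lambda u,v:(150+(u+.5)/2.608-.5,40+(v+.5)/2.608-.5)
t=mo(w,*c(386,76),.052);p=mo(w,*c(390,244),.034);print(t,p,np.arctan2(t[0]-p[0],-(t[1]-p[1])))
print('stop near edge',mo(w,*c(172,83),.04),'kn far',mo(w,*c(165,88),.033),'head/knuckle',mo(w,*c(331,120),.0395),'rib near',mo(w,*c(160,272),.05))
print(get_obs()['force']); close_job()
E
```

```text
[  7.6 -64.7] [-37.9 -64.3] 1.5620053444704083
stop near edge [11.4 -2.4] kn far [11.4  1.9] head/knuckle [ -2.3 -48.4] rib near [-43.6  -1.4]
[-0.09923721 -0.25505182  0.26607162]
the job is handed in; nothing more can be done
```

The job is done and handed in, with the arm clear of the work at about 27 s.

- **Cover:** I slid it against the stop. The arm stalled at about 12 N. In the last picture the rib face measures x = -43.6 mm (home is -44), and the knuckle lies in line with the fixed ones.
- **Pin:** I used the track pin; the larger brass one lying loose on the bench stayed put. I pushed its head until it stalled at about 11 N. The head is flush on the first knuckle and the nose shows beyond the last one.
- **Keeper:** I swung it to its end stop, with a stall at about 7 N. It measures 1.56 rad of 1.571, across behind the head. The dish, driver and box look undisturbed in the last pictures, though I did not measure their positions.

**What went wrong or disagreed:**
- **Fingertip height:** The real fingertips sit about 32 mm above the reported TCP. My first push therefore passed over the rib without moving the cover. I found the offset by touching down on the cover plate and corrected all later heights for it.
- **Touch-down force:** I sent three downward steps without waiting for the readings. The wrist force rose to about 90 N for a moment (84 N downwards). That is below the 120 N wrist limit. The contact was through the fingertips; if those count as part of the gripper's body, it would be over the 40 N limit.

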